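Sort out the mixed-up paint pots on the craft table

TASK

The paint pots on the craft table have been mixed up: put each pot into the pot ring of the tray whose wooden cut-out has the pot's colour (red fish, yellow flower, blue whale), and the black pot, which no tray needs, into the well next to the green pot in the wooden carrier. Each ring or well holds only one pot, so rest a pot on the spare pale green saucer, or any other free spot, on the way. Keep all pots upright throughout, leave the green pot where it is, and finish with every pot standing flat on the floor of its own place.

Things in the scene. Friction and masses are not known exactly. Their poses are not given: they have to be found in the camera images.
- pot_red_mid (a point): a closed red paint pot (red screw cap, red body with a white paper label), round, 54 mm across and 74 mm high, 0.1 to 0.2 kg, loose, upright. The point is its centre, 37 mm above its underside; z is up when it stands upright. At the start it stands in a place that belongs to another pot
- pot_yellow_mid (a point): a closed yellow paint pot (yellow screw cap, yellow body with a white paper label), round, 54 mm across and 74 mm high, 0.1 to 0.2 kg, loose, upright. The point is its centre, 37 mm above its underside; z is up when it stands upright. At the start it stands in a place that belongs to another pot
- pot_blue_mid (a point): a closed blue paint pot (blue screw cap, blue body with a white paper label), round, 54 mm across and 74 mm high, 0.1 to 0.2 kg, loose, upright. The point is its centre, 37 mm above its underside; z is up when it stands upright. At the start it stands in a place that belongs to another pot
- pot_black_mid (a point): a closed black paint pot (black screw cap, black body with a white paper label), round, 54 mm across and 74 mm high, 0.1 to 0.2 kg, loose, upright. The point is its centre, 37 mm above its underside; z is up when it stands upright. At the start it stands in a place that belongs to another pot
- tray_red_ring (a point): Pot ring of the tray with the red wooden fish (bare wood tail). Fixed white tray 225 x 134 mm, edge 12 mm high; the cut-out, 6 mm thick, lies about 105 mm beyond the ring (tray +x, roughly away from the robot). Grey ring: 82 mm outside, 74 mm inside, 10 mm above the tray floor; holds one pot. Point: ring centre on the tray floor, 6 mm above the table, where the pot rests; z up
- tray_yellow_ring (a point): Pot ring of the tray with the yellow wooden flower (bare wood middle). Fixed white tray 225 x 134 mm, edge 12 mm high; the cut-out, 6 mm thick, lies about 105 mm beyond the ring (tray +x, roughly away from the robot). Grey ring: 82 mm outside, 74 mm inside, 10 mm above the tray floor; holds one pot. Point: ring centre on the tray floor, 6 mm above the table, where the pot rests; z up
- tray_blue_ring (a point): Pot ring of the tray with the blue wooden whale (bare wood tail). Fixed white tray 225 x 134 mm, edge 12 mm high; the cut-out, 6 mm thick, lies about 105 mm beyond the ring (tray +x, roughly away from the robot). Grey ring: 82 mm outside, 74 mm inside, 10 mm above the tray floor; holds one pot. Point: ring centre on the tray floor, 6 mm above the table, where the pot rests; z up
- carrier_well (a point): The black pot's place: the nearer well of the fixed brown wooden carrier, a block 205 x 125 mm, 16 mm high, with two wells 74 mm across, 10 mm deep, 100 mm apart along its x (roughly away from the robot); the farther well holds the green pot, beyond it a dowel grip 41 mm high. Point: centre of the nearer well's floor, 6 mm above the table, where the pot rests; z up
- saucer_mid (a point): an empty fixed pale green saucer, 112 mm across with a flat middle 80 mm across and a sloping rim 9 mm high, free as a resting place for one pot on the way. The point is the centre of its flat middle, 4 mm above the table; z up
- pot_green_mid (a point): a green paint pot like the others (54 mm across, 74 mm high), loose, standing in the farther well of the carrier where it belongs; the point is its centre, 37 mm above its underside
Things that resemble listed ones, but are neither listed nor needed, are in the scene too. Of the things that look like the part that bears pot_black_mid, the smallest one is meant.

How it is judged (in metres and radians):
At the end, for the whole second after the job is handed in: Red, yellow and blue pots in the rings of fish, flower and whale trays, black pot in the carrier's nearer well: each within 13 mm of its centre, standing on its floor (4 mm), upright within 0.1 rad, released, at rest; green pot upright and within 25 mm of its start (horizontal distance between pot_red_mid and tray_red_ring below 0.013 m and z of pot_red_mid in the frame of tray_red_ring between 0.033 and 0.041 m and angle between each of pot_red_mid, pot_yellow_mid, pot_blue_mid, pot_black_mid, pot_green_mid's own z axis and vertical below 0.1 rad and linear speed of each of pot_red, pot_yellow, pot_blue, pot_black below 0.02 m/s and angular speed of each of pot_red, pot_yellow, pot_blue, pot_black below 0.2 rad/s and horizontal distance between pot_yellow_mid and tray_yellow_ring below 0.013 m and z of pot_yellow_mid in the frame of tray_yellow_ring between 0.033 and 0.041 m and horizontal distance between pot_blue_mid and tray_blue_ring below 0.013 m and z of pot_blue_mid in the frame of tray_blue_ring between 0.033 and 0.041 m and horizontal distance between pot_black_mid and carrier_well below 0.013 m and z of pot_black_mid in the frame of carrier_well between 0.033 and 0.041 m and distance of pot_green_mid from where it was at the start of the episode below 0.025 m); the robot touches nothing.
It fails at once if a paint pot is tipped by more than 0.6 rad (angle between any of pot_red_mid, pot_yellow_mid, pot_blue_mid, pot_black_mid, pot_green_mid's own z axis and vertical above 0.6 rad).
It fails at once if the green pot is taken from its well (moved by more than 40 mm) (distance of pot_green_mid from where it was at the start of the episode above 0.04 m).
It also fails if it takes over 144 s, if anything falls off the work surface, if the arm or the gripper's body presses on something with over 40 N, if the wrist force passes 120 N, or if a joint passes its speed limit or range.

ROBOT

A 6-joint arm with a two-finger parallel gripper is mounted at the origin on the work surface. World frame = base frame: x ahead of the robot, y to its left, z up, the work surface at z = 0. Lengths are in m, angles in degrees, forces in N, time in s.
With the tool pointing down it reaches from about 0.3 to 0.75 m from the base axis. Payload 8.5 kg.
Tool frame: the origin (TCP) lies between the finger pads; the fingertips stand env.finger_overhang ahead of it and the grasp point (between the pads) lies 2 mm behind it (env.finger_overhang is the distance from the TCP to the fingertips, in m); z points along the fingers, y is the line along which they close (so a half turn about z gives the same grasp; the last joint's range is limited). The gripper opens to 85 mm and grips with 20 to 120 N. Pads are 22 mm wide; open, the fingers measure 114 mm over their backs; the gripper's body (76 mm by 85 mm) begins 54 mm behind the grasp point. The pads swing forward as they close: fully open they stand 13 mm farther back than shut.
Start: joints at [60.888, 21.807, 74.336, -0, 83.858, -12.336], TCP at [0.159, 0.527, 0.248] pointing down, gripper open.
Joint ranges: [-178.18, 178.18], [-50.72, 133.34], [12.68, 142.11], [-81.47, 261.47], [9.98, 163.14], [-165.26, 165.26]. Speed limits (degrees/s): [136.94, 136.94, 180, 180, 180, 180].

INTERFACE

Orientations are given as a 3x3 rotation matrix whose columns are the frame's x, y, z axes.
In Python, from rig import env gives the robot as it stands. The module is installed in compiled form; this text tells all that it offers.
- The arm moves only by the tool jog_arm, never from a script. Its arguments are lists of equal length, an entry for each row: "hand": the finger opening in m, from 0 to 0.0854; "travel": the shift along the world's x, y, z in m, a list of three; "yaw": the turn about the world's z in rad. A call has exactly 5 rows; each row shifts and turns the commanded pose from where the row before left it; what a row does not reach is not made up. A row lasts 1/8 s, in which the tool goes at most 62.5 mm and 10.7 degrees, less where a joint would pass 70% of its speed; a pose out of reach is approached as far as the arm can. A call is refused whole if a number of a shift passes 0.0625 or a number of a turn 0.188, either way. A call with a gripper value outside its range is refused whole. The fingers move at their own pace and stop on an object; "grip_force" is the grip in N (left out, the last holds). Time passes only in rows, so rows that do not move let the fingers close, or fill a call up. It gives the time, the measured TCP pose, the force, the opening and the grip force at its end, in the units of the state.
- env.observe(): the state, without advancing time (a new reading comes with each control period).
- env.get_image(name): name is "scene" or "top"; returns the picture (480x640x3 uint8, red, green, blue); there is no depth.
- env.calibration(name): a dict with "fx", "fy", "cx", "cy" (pixels), "position" and "rotation" of the camera in the world. Camera axes: x right, y down, z forward; pixel columns grow to the right and rows downward; lengths in m; the calibration is good to about 2 mm. A picture is of the moment at which its call begins. calibration takes no time and is no camera call.
- env.close_job(): hands the job in; it is judged then, once.
The state is a dict: "time_s": time; "q": joint angles; "qvel": joint speeds; "joint_efforts": joint torques, N m; "position": TCP position; "tool_rot": TCP orientation; "ft_force": force on the tool from outside, world axes, zero at the start; "wrist_torque": the same for the moment, N m; "grip_width": finger opening in m; "gripper_force": force on a finger pad.
Only numpy, scipy, OpenCV 4.12 (cv2) and the standard library are available. Lean on these libraries where they do the work, as an engineer would, in place of code of your own. Each camera call takes 0.05 s, during which the arm holds its last target. There are 200 camera calls.

## Working session

There is one attempt and no reset: what is moved stays moved. The work goes in short steps, Python scripts to look and compute and a tool call to move; the robot and the scene stay as the last step left them, time stands still between calls to the robot, and variables do not carry over. Pictures are saved under pics/ and viewed, at most 14 in all, crops included, and the job is handed in when it is done.

Besides the shell and the picture viewer there is one more tool, called after "Emit:" in YAML: its name, and indented under it one key for each argument. jog_arm: Moves the arm, as the interface text tells. Its arguments: {"type":"object","properties":{"hand":{"type":"array"},"travel":{"type":"array"},"yaw":{"type":"array"},"grip_force":{"type":"number"}},"required":["hand","travel","yaw"]}

```bash
mkdir -p pics
python3 - <<'E'
from rig import env
import cv2
for n in("top","scene"):
    cv2.imwrite(f"pics/{n}0.png",env.get_image(n)[:,:,::-1]); print(env.calibration(n))
s=env.observe();print(s["time_s"],s["position"],s["tool_rot"],s["grip_width"],env.finger_overhang)
E
```

```text
{'fx': 559.7008094475451, 'fy': 559.7008094475451, 'cx': 318.37689838564586, 'cy': 241.50918620176128, 'position': array([ 0.30711983, -0.05635536,  1.38968128]), 'rotation': array([[-0.01550536, -0.97922441,  0.2021859 ],
       [-0.99987152,  0.01436286, -0.00711674],
       [ 0.00406491, -0.20227027, -0.9793213 ]])}
{'fx': 501.6993391625016, 'fy': 501.6993391625016, 'cx': 321.545025408858, 'cy': 244.67358070485926, 'position': array([ 1.25552452, -0.10595359,  0.79779919]), 'rotation': array([[ 0.05653465,  0.73504479, -0.67565745],
       [ 0.99822318, -0.05437345,  0.02437223],
       [-0.01882314, -0.67583481, -0.73681273]])}
0.1 [0.1586346  0.52638323 0.2477658 ] [[-9.57439599e-01  2.88632961e-01 -6.54265293e-04]
 [ 2.88633556e-01  9.57438939e-01 -1.16152586e-03]
 [ 2.91164418e-04 -1.30093377e-03 -9.99999111e-01]] 0.08541331095588815 0.017
```

View pics/top0.png

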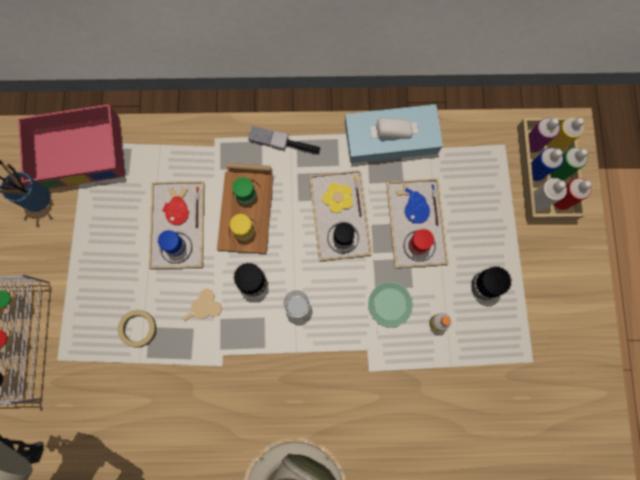

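View pics/scene0.png

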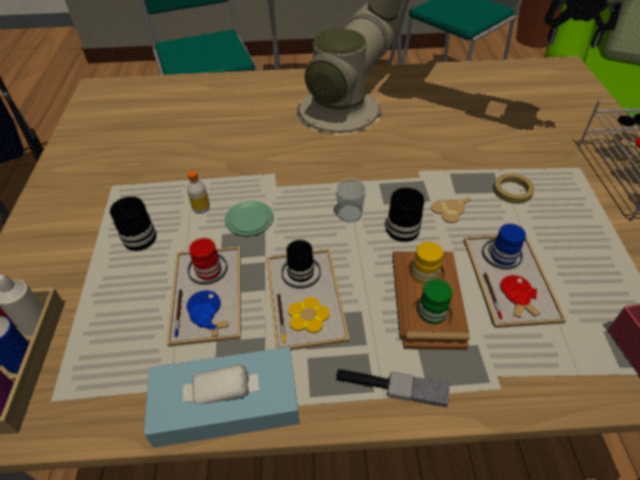

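The pots I need are in the top image: blue at (171,243), yellow (241,227), red (422,242). There are three black candidates: (344,234) standing in the flower tray's ring, (250,279) and (491,283). The last two are larger loose cans. The first is the smallest and fits the description, so I'll confirm it in an enlarged crop.

```bash
cat > h.py <<'E'
from rig import env
import cv2, numpy as np
def ray(n,u,v,z):
    c=env.calibration(n); R=c["rotation"]; d=R@np.array([(u-c["cx"])/c["fx"],(v-c["cy"])/c["fy"],1.])
    p=c["position"]; return p+d*(z-p[2])/d[2]
def proj(n,P):
    c=env.calibration(n); q=c["rotation"].T@(np.array(P)-c["position"]); return c["fx"]*q[0]/q[2]+c["cx"],c["fy"]*q[1]/q[2]+c["cy"]
E
python3 - <<'E'
from h import *
im=cv2.imread("pics/top0.png")
cv2.imwrite("pics/crop0.png",cv2.resize(im[160:335,140:460],None,fx=2.5,fy=2.5,interpolation=cv2.INTER_CUBIC))
hsv=cv2.cvtColor(im,cv2.COLOR_BGR2HSV)
H,S,V=cv2.split(hsv)
M={"red":((H<8)|(H>172))&(S>150)&(V>60),"yellow":(H>20)&(H<32)&(S>180)&(V>120),"blue":(H>105)&(H<125)&(S>150)&(V>40),"green":(H>50)&(H<85)&(S>150)&(V>30),"black":(V<45),"saucer":(H>60)&(H<90)&(S>40)&(S<150)&(V>70)}
for k,m in M.items():
    n,l,st,ce=cv2.connectedComponentsWithStats(m.astype(np.uint8))
    for i in range(1,n):
        x,y,w,h,a=st[i]
        if a>120 and 140<x<520 and 150<y<340: print(k,st[i],ce[i].round(1),"z.08",ray("top",*ce[i],.08).round(3),"z.006",ray("top",*ce[i],.006).round(3))
E
```

```text
red [163 197  25  28 460] [176.2 210.3] z.08 [0.659 0.276 0.08 ] z.006 [0.679 0.295 0.006]
red [411 230  23  23 387] [421.7 240.5] z.08 [ 0.576 -0.313  0.08 ] z.006 [ 0.592 -0.328  0.006]
blue [406 190  23  32 496] [416.8 207.1] z.08 [ 0.659 -0.305  0.08 ] z.006 [ 0.679 -0.32   0.006]
blue [159 231  22  22 372] [169.6 241.6] z.08 [0.583 0.289 0.08 ] z.006 [0.598 0.309 0.006]
black [334 223  20  23 353] [343.6 234.4] z.08 [ 0.594 -0.126  0.08 ] z.006 [ 0.61  -0.13   0.006]
black [235 264  30  31 690] [249.5 279.2] z.08 [0.489 0.098 0.08 ] z.006 [0.5   0.107 0.006]
black [476 268  34  30 775] [492.9 282.2] z.08 [ 0.474 -0.476  0.08 ] z.006 [ 0.483 -0.499  0.006]
saucer [234 179  19  17 221] [243.2 187.6] z.08 [0.714 0.115 0.08 ] z.006 [0.737 0.125 0.006]
saucer [ 369  283   43   43 1224] [390.8 304.2] z.08 [ 0.425 -0.233  0.08 ] z.006 [ 0.432 -0.243  0.006]
```

View pics/crop0.png

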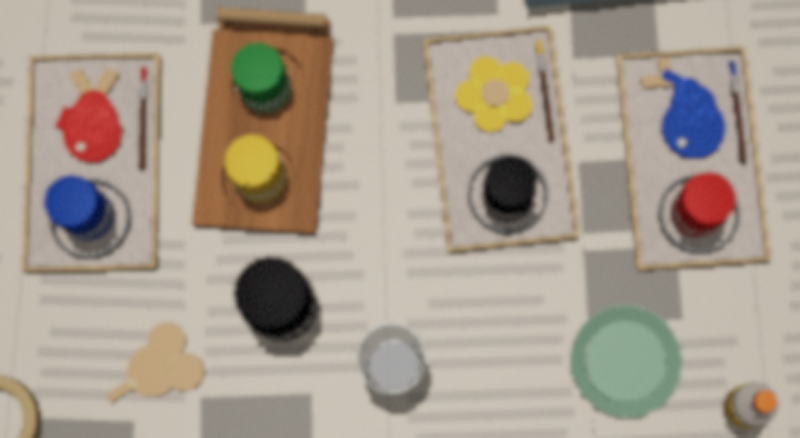

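The crop confirms it. The small black pot at crop (510,187) stands in the flower tray's ring, and the other two black cans are clearly larger. I'll check the pot, ring and well estimates with an overlay.

Run:
```python
from h import *
im=cv2.imread("pics/top0.png"); sc=cv2.imread("pics/scene0.png")
c=lambda x,y:((x+.75)/2.5+139.7,(y+.75)/2.5+159.7)
P={"blue":(*c(75,204),.08,.027),"yellow":(*c(252,162),.08,.027),"green":(*c(259,70),.08,.027),"black":(*c(511,185),.08,.027),"red":(*c(706,200),.08,.027),
"ringR":(*c(91,217),.016,.041),"ringY":(*c(508,193),.016,.041),"ringB":(*c(699,212),.016,.041),"saucer":(*c(626,361),.012,.056),
"wellN":(*c(257,172),.016,.037)}
t=cv2.resize(im[165:330,140:460],None,fx=2.5,fy=2.5); s2=cv2.resize(sc[190:360,160:560],None,fx=2,fy=2)
s2=np.hstack
tt=cv2.resize(im[160:335,140:460],None,fx=2.5,fy=2.5); ss=cv2.resize(sc[195:285,165:565],None,fx=2,fy=2)
ss=cv2.resize(sc[197:284,160:560],None,fx=2,fy=2)
th=np.linspace(0,2*np.pi,60)
for k,(u,v,z,r) in P.items():
    p=ray("top",u,v,z); print(k,p.round(4))
    for img,n,o,f in((tt,"top",(140,160),2.5),(ss,"scene",(160,197),2)):
        pts=np.array([proj(n,p+[r*np.cos(a),r*np.sin(a),0]) for a in th]); pts=((pts-o)*f+.5*f-.5).round().astype(int)
        cv2.polylines(img,[pts],True,(255,0,255) if n=="top" else (255,0,255),1)
q=[c(*a) for a in ((213,27),(332,37),(315,233),(195,225))]
for a in q: print(ray("top",*a,.016).round(3))
cv2.imwrite("pics/ov.png",np.vstack([cv2.resize(tt,(800,438)),ss[:162]]))
```

```text
blue [0.5825 0.2882 0.08  ]
yellow [0.6212 0.1199 0.08  ]
green [0.7133 0.1142 0.08  ]
black [ 0.595  -0.1285  0.08  ]
red [ 0.5775 -0.3148  0.08  ]
ringR [0.5824 0.2886 0.016 ]
ringY [ 0.6009 -0.1288  0.016 ]
ringB [ 0.5786 -0.3197  0.016 ]
saucer [ 0.4311 -0.2409  0.012 ]
wellN [0.6262 0.1233 0.016 ]
[0.78  0.17  0.016]
[0.767 0.048 0.016]
[0.563 0.065 0.016]
[0.573 0.185 0.016]
```

View pics/ov.png

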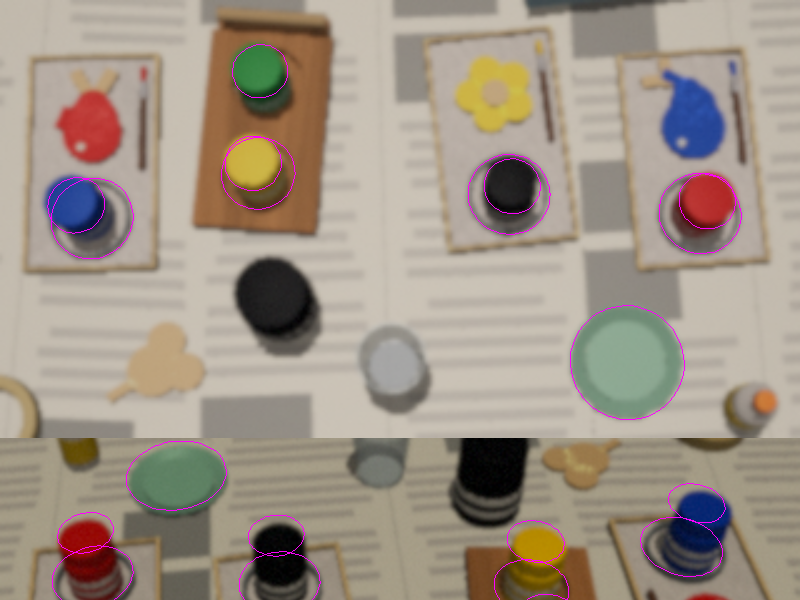

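The overlay rings at crop (91,217), (508,193) and (699,212) and the saucer circle fit the image. The scene view shows only a few mm of offset. First I go to the black pot.

Emit:
jog_arm:
  hand: [0.085,0.085,0.085,0.085,0.085]
  travel:
    - [0.029,-0.0435,0]
    - [0.029,-0.0435,0]
    - [0.029,-0.0435,0]
    - [0.029,-0.0435,0]
    - [0.029,-0.0435,0]
  yaw: [0.0195,0.0195,0.0195,0.0195,0.0195]
  grip_force: 40

```text
time_s: 0.72
position: [0.3043, 0.3076, 0.2482]
tool_rot: [[-0.981, 0.193, -0.0], [0.193, 0.981, -0.0], [0.0, -0.0, -1.0]]
ft_force: [1.0, -0.3, 0.5]
grip_width: 0.085
gripper_force: 0.0
```

Emit:
jog_arm:
  hand: [0.085,0.085,0.085,0.085,0.085]
  travel:
    - [0.029,-0.0435,0]
    - [0.029,-0.0435,0]
    - [0.029,-0.0435,0]
    - [0.029,-0.0435,0]
    - [0.029,-0.0435,0]
  yaw: [0.0195,0.0195,0.0195,0.0195,0.0195]

```text
time_s: 1.35
position: [0.4493, 0.09, 0.2482]
tool_rot: [[-0.995, 0.097, -0.0], [0.097, 0.995, 0.0], [0.0, 0.0, -1.0]]
ft_force: [0.3, 1.3, 0.1]
grip_width: 0.085
gripper_force: 0.0
```

Emit:
jog_arm:
  hand: [0.085,0.085,0.085,0.085,0.085]
  travel:
    - [0.029,-0.0435,0]
    - [0.029,-0.0435,0]
    - [0.029,-0.0435,0]
    - [0.029,-0.0435,0]
    - [0.029,-0.0435,0]
  yaw: [0.0195,0.0195,0.0195,0.0195,0.0195]

```text
time_s: 1.98
position: [0.5944, -0.1275, 0.2479]
tool_rot: [[-1.0, -0.0, -0.001], [-0.0, 1.0, 0.0], [0.001, 0.0, -1.0]]
ft_force: [-0.1, 0.2, 0.1]
grip_width: 0.0849
gripper_force: 0.0
```

Emit:
jog_arm:
  hand: [0.085,0.085,0.085,0.085,0.085]
  travel:
    - [0.002,0,-0.05]
    - [0,0,-0.05]
    - [0,0,-0.05]
    - [0,0,-0.033]
    - [0,0,-0.01]
  yaw: [0,0,0,0,0]

```text
time_s: 2.6
position: [0.5949, -0.1256, 0.0532]
tool_rot: [[-1.0, 0.0, -0.004], [0.0, 1.0, 0.002], [0.004, 0.002, -1.0]]
ft_force: [0.3, 0.6, 0.3]
grip_width: 0.0847
gripper_force: 0.0
```

Emit:
jog_arm:
  hand: [0.07,0.06,0.055,0.045,0.045]
  travel:
    - [0,0,0]
    - [0,0,0]
    - [0,0,0]
    - [0,0,0]
    - [0,0,0]
  yaw: [0,0,0,0,0]

```text
time_s: 3.22
position: [0.5962, -0.1262, 0.0568]
tool_rot: [[-1.0, 0.0, 0.002], [0.0, 1.0, -0.001], [-0.002, -0.001, -1.0]]
ft_force: [-1.0, -0.4, 5.2]
grip_width: 0.0527
gripper_force: 41.6
```

Emit:
jog_arm:
  hand: [0.045,0.045,0.045,0.045,0.045]
  travel:
    - [0,0,0.03]
    - [0,0,0.05]
    - [-0.035,-0.025,0]
    - [-0.045,-0.031,0]
    - [-0.045,-0.031,0]
  yaw: [0,0,0,0,0]

```text
time_s: 3.85
position: [0.4694, -0.2135, 0.1358]
tool_rot: [[-1.0, -0.0, 0.001], [-0.0, 1.0, -0.001], [-0.001, -0.001, -1.0]]
ft_force: [-0.8, -1.0, -1.7]
grip_width: 0.0527
gripper_force: 42.9
```

Emit:
jog_arm:
  hand: [0.045,0.045,0.045,0.045,0.045]
  travel:
    - [-0.04,-0.028,0]
    - [0,0,-0.03]
    - [0,0,-0.03]
    - [0,0,-0.015]
    - [0,0,-0.004]
  yaw: [0,0,0,0,0]

```text
time_s: 4.47
position: [0.4305, -0.2408, 0.056]
tool_rot: [[-1.0, 0.0, -0.001], [0.0, 1.0, 0.001], [0.001, 0.001, -1.0]]
ft_force: [0.1, 0.3, -1.7]
grip_width: 0.0527
gripper_force: 42.9
```

Emit:
jog_arm:
  hand: [0.045,0.045,0.045,0.045,0.045]
  travel:
    - [0,0,0]
    - [0,0,-0.002]
    - [0,0,0]
    - [0,0,0]
    - [0,0,0]
  yaw: [0,0,0,0,0]

```text
time_s: 5.1
position: [0.431, -0.2411, 0.0548]
tool_rot: [[-1.0, 0.0, 0.001], [0.0, 1.0, -0.001], [-0.001, -0.001, -1.0]]
ft_force: [0.9, 0.9, 4.3]
grip_width: 0.0526
gripper_force: 43.3
```

Emit:
jog_arm:
  hand: [0.057,0.065,0.085,0.085,0.085]
  travel:
    - [0,0,0]
    - [0,0,0]
    - [0,0,0]
    - [0,0,0.04]
    - [0,0,0.0525]
  yaw: [0,0,0,0,0]

```text
time_s: 5.72
position: [0.4303, -0.2405, 0.1472]
tool_rot: [[-1.0, 0.0, -0.002], [0.0, 1.0, 0.002], [0.002, 0.002, -1.0]]
ft_force: [-0.1, -0.4, 0.3]
grip_width: 0.0851
gripper_force: 0.0
```

Emit:
jog_arm:
  hand: [0.085,0.085,0.085,0.085,0.085]
  travel:
    - [0,0,0.0525]
    - [0.025,0.05,0]
    - [0.025,0.05,0]
    - [0.025,0.05,0]
    - [0.025,0.05,0]
  yaw: [0,0,0,0,0]

```text
time_s: 6.35
position: [0.5313, -0.0392, 0.1993]
tool_rot: [[-1.0, 0.0, -0.0], [0.0, 1.0, -0.0], [0.0, -0.0, -1.0]]
ft_force: [0.8, -0.6, -0.1]
grip_width: 0.0851
gripper_force: 0.0
```

Run:
```python
from h import *
im=env.get_image("top")[:,:,::-1]; sc=env.get_image("scene")[:,:,::-1]
cv2.imwrite("pics/p1.png",np.vstack([cv2.resize(im[160:335,140:460],None,fx=2,fy=2),cv2.resize(sc[190:300,160:480],None,fx=2,fy=2)]))
```

```text
(no output)
```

View pics/p1.png

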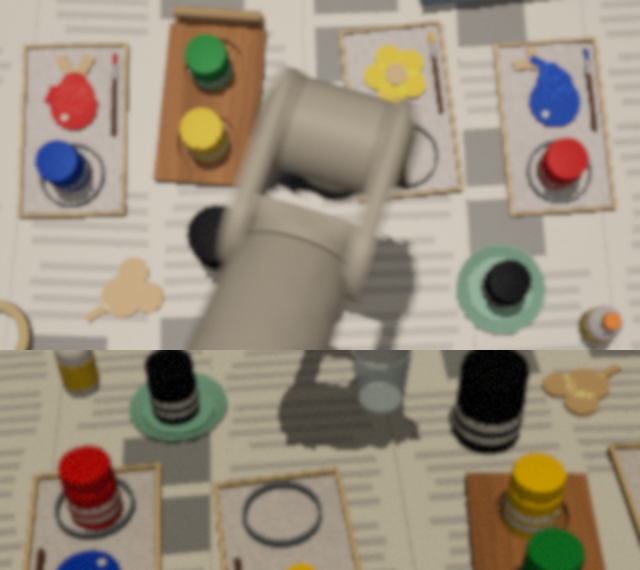

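Run:
```python
from h import *
print("ringY scene",ray("scene",301.5,271.5,.016).round(4))
print("saucer scene",ray("scene",160+178.5/2,190+57/2,.012).round(4))
print("black on saucer, top",ray("top",140+508/2,160+282.5/2,.078).round(4))
print("yellow top",ray("top",140+202/2,160+130/2,.08).round(4), "scene",ray("scene",160+540/2,190+(475-350)/2,.08).round(4))
print("saucer top",ray("top",140+501/2,160+288.5/2,.012).round(4))
```

```text
ringY scene [ 0.609  -0.1246  0.016 ]
saucer scene [ 0.4435 -0.2371  0.012 ]
black on saucer, top [ 0.4324 -0.2408  0.078 ]
yellow top [0.6207 0.1194 0.08  ] scene [0.6327 0.1227 0.08  ]
saucer top [ 0.4315 -0.2412  0.012 ]
```

Black stands centred on the saucer at (501,288). The flower ring at (283,513) is empty, and the top camera agrees with the arm. Next is the yellow pot.

Emit:
jog_arm:
  hand: [0.085,0.085,0.085,0.085,0.085]
  travel:
    - [0.03,0.054,0]
    - [0.03,0.054,0]
    - [0.03,0.053,0]
    - [0,0,-0.05]
    - [0,0,-0.03]
  yaw: [0,0,0,0,0]

```text
time_s: 7.08
position: [0.62, 0.1203, 0.1168]
tool_rot: [[-1.0, -0.001, -0.003], [-0.001, 1.0, -0.0], [0.003, -0.0, -1.0]]
ft_force: [-0.2, 0.5, 0.5]
grip_width: 0.0855
gripper_force: 0.0
```

Emit:
jog_arm:
  hand: [0.085,0.085,0.085,0.07,0.055]
  travel:
    - [0,0,-0.035]
    - [0,0,-0.02]
    - [0,0,-0.008]
    - [0,0,0]
    - [0,0,0]
  yaw: [0,0,0,0,0]

```text
time_s: 7.7
position: [0.6213, 0.1201, 0.0574]
tool_rot: [[-1.0, 0.0, 0.002], [0.0, 1.0, 0.0], [-0.002, 0.0, -1.0]]
ft_force: [0.7, 0.5, 0.9]
grip_width: 0.0553
gripper_force: 0.6
```

Emit:
jog_arm:
  hand: [0.05,0.045,0.045,0.045,0.045]
  travel:
    - [0,0,0]
    - [0,0,0]
    - [0,0,0]
    - [0,0,0.03]
    - [0,0,0.05]
  yaw: [0,0,0,0,0]

```text
time_s: 8.32
position: [0.6198, 0.12, 0.1358]
tool_rot: [[-1.0, 0.0, -0.004], [0.0, 1.0, -0.0], [0.004, -0.0, -1.0]]
ft_force: [0.4, 0.2, -1.6]
grip_width: 0.0529
gripper_force: 42.6
```

Emit:
jog_arm:
  hand: [0.045,0.045,0.045,0.045,0.045]
  travel:
    - [-0.004,-0.04,0]
    - [-0.004,-0.055,0]
    - [-0.004,-0.055,0]
    - [-0.004,-0.055,0]
    - [-0.003,-0.043,0]
  yaw: [0,0,0,0,0]

```text
time_s: 8.95
position: [0.6012, -0.1301, 0.1364]
tool_rot: [[-1.0, 0.001, -0.0], [0.001, 1.0, -0.0], [0.0, -0.0, -1.0]]
ft_force: [0.8, 0.8, -2.0]
grip_width: 0.0527
gripper_force: 42.8
```

Emit:
jog_arm:
  hand: [0.045,0.045,0.045,0.045,0.045]
  travel:
    - [0,0,-0.03]
    - [0,0,-0.03]
    - [0,0,-0.015]
    - [0,0,-0.004]
    - [0,0,-0.001]
  yaw: [0,0,0,0,0]

```text
time_s: 9.57
position: [0.6018, -0.1278, 0.0579]
tool_rot: [[-1.0, -0.0, 0.001], [-0.0, 1.0, -0.0], [-0.001, -0.0, -1.0]]
ft_force: [-6.8, 2.4, 9.7]
grip_width: 0.0527
gripper_force: 43.6
```

Emit:
jog_arm:
  hand: [0.045,0.057,0.065,0.085,0.085]
  travel:
    - [0,0,-0.001]
    - [0,0,0]
    - [0,0,0]
    - [0,0,0]
    - [0,0,0.035]
  yaw: [0,0,0,0,0]

```text
time_s: 10.2
position: [0.6007, -0.1275, 0.0885]
tool_rot: [[-1.0, 0.0, -0.005], [0.0, 1.0, 0.002], [0.005, 0.002, -1.0]]
ft_force: [-0.1, -0.5, 0.1]
grip_width: 0.0848
gripper_force: 0.0
```

Emit:
jog_arm:
  hand: [0.085,0.085,0.085,0.085,0.085]
  travel:
    - [0,0,0.055]
    - [0,0,0.05]
    - [-0.055,-0.037,0]
    - [-0.057,-0.038,0]
    - [-0.058,-0.038,0]
  yaw: [0,0,0,0,0]

```text
time_s: 10.82
position: [0.4441, -0.2325, 0.1955]
tool_rot: [[-1.0, -0.0, 0.0], [-0.0, 1.0, -0.001], [-0.0, -0.001, -1.0]]
ft_force: [-0.2, -2.2, 0.1]
grip_width: 0.0851
gripper_force: 0.0
```

Run:
```python
from h import *
im=env.get_image("top")[:,:,::-1]; sc=env.get_image("scene")[:,:,::-1]
cv2.imwrite("pics/p2.png",np.vstack([cv2.resize(im[160:280,140:460],None,fx=2.5,fy=2.5),cv2.resize(sc[230:340,260:580],None,fx=2.5,fy=2.5)]))
```

```text
(no output)
```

View pics/p2.png

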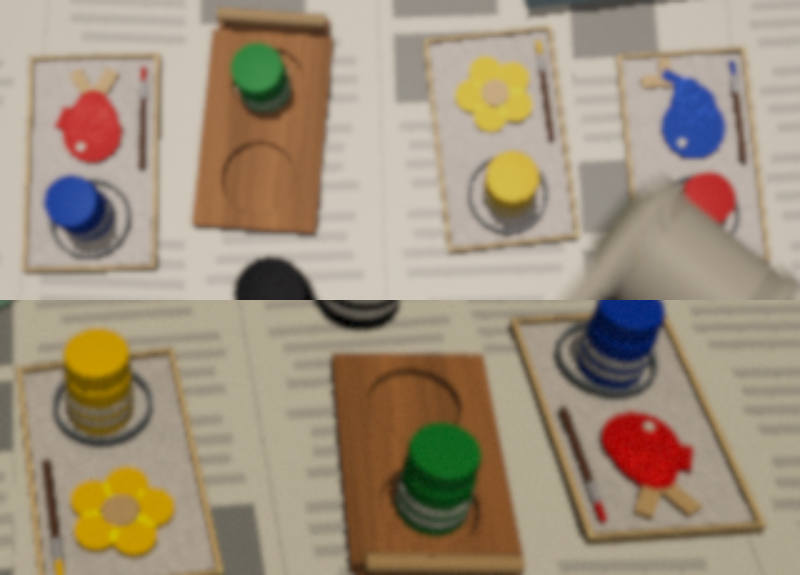

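Yellow is in the flower ring, with its cap at (513,180) and the ring centre near (508,193). The empty well is at (258,178), which puts it at about (0.620, 0.122). I now fetch black.

Emit:
jog_arm:
  hand: [0.085,0.085,0.085,0.085,0.085]
  travel:
    - [0,0,-0.045]
    - [0,0,-0.045]
    - [0,0,-0.035]
    - [0,0,-0.015]
    - [0,0,0]
  yaw: [0,0,0,0,0]

```text
time_s: 11.55
position: [0.4457, -0.2313, 0.0545]
tool_rot: [[-1.0, -0.0, -0.001], [-0.0, 1.0, 0.001], [0.001, 0.001, -1.0]]
ft_force: [0.5, -0.7, 0.7]
grip_width: 0.0848
gripper_force: 0.0
```

Emit:
jog_arm:
  hand: [0.07,0.055,0.045,0.045,0.045]
  travel:
    - [0,0,0]
    - [0,0,0]
    - [0,0,0]
    - [0,0,0]
    - [0,0,0]
  yaw: [0,0,0,0,0]

```text
time_s: 12.18
position: [0.4463, -0.2323, 0.0567]
tool_rot: [[-1.0, 0.0, 0.002], [0.0, 1.0, -0.002], [-0.002, -0.002, -1.0]]
ft_force: [0.6, -0.3, 8.6]
grip_width: 0.0523
gripper_force: 40.3
```

Run:
```python
from h import *
im=cv2.imread("pics/p2.png")[:300]
H,S,V=cv2.split(cv2.cvtColor(im,cv2.COLOR_BGR2HSV))
m=((H>18)&(H<34)&(S>130)&(V>130)).astype(np.uint8)
n,l,st,ce=cv2.connectedComponentsWithStats(m)
for i in range(1,n):
    if st[i][4]>500: print(st[i],ce[i],ray("top",140+ce[i][0]/2.5,160+ce[i][1]/2.5,.08).round(4))
print("well",ray("top",140+258/2.5,160+178/2.5,.016))
print(env.observe()["position"])
```

```text
[ 457   58   73   73 3129] [494.83541067  94.00319591] [ 0.6857 -0.1151  0.08  ]
[ 486  152   54   52 2133] [511.8387248  178.15939991] [ 0.6017 -0.1295  0.08  ]
well [0.61995983 0.12225031 0.016     ]
[ 0.44628477 -0.23228793  0.05672685]
```

The traverse was clipped, so the grasp is 15 mm off centre. I'll reopen, shift and grip again.

Emit:
jog_arm:
  hand: [0.06,0.085,0.085,0.085,0.085]
  travel:
    - [0,0,0]
    - [0,0,0]
    - [0,0,0]
    - [-0.0145,-0.009,0]
    - [0,0,0]
  yaw: [0,0,0,0,0]

```text
time_s: 12.8
position: [0.43, -0.2413, 0.0553]
tool_rot: [[-1.0, 0.002, -0.001], [0.002, 1.0, 0.0], [0.001, 0.0, -1.0]]
ft_force: [-0.3, -1.5, -0.6]
grip_width: 0.085
gripper_force: 0.0
```

Emit:
jog_arm:
  hand: [0.07,0.055,0.045,0.045,0.045]
  travel:
    - [0,0,0]
    - [0,0,0]
    - [0,0,0]
    - [0,0,0]
    - [0,0,0]
  yaw: [0,0,0,0,0]

```text
time_s: 13.42
position: [0.4311, -0.2405, 0.0556]
tool_rot: [[-1.0, -0.0, -0.0], [-0.0, 1.0, 0.0], [0.0, 0.0, -1.0]]
ft_force: [-1.5, 1.1, 4.6]
grip_width: 0.0528
gripper_force: 41.5
```

Emit:
jog_arm:
  hand: [0.045,0.045,0.045,0.045,0.045]
  travel:
    - [0,0,0.04]
    - [0,0,0.06]
    - [0.0236,0.0453,0]
    - [0.0236,0.0453,0]
    - [0.0236,0.0453,0]
  yaw: [0,0,0,0,0]

```text
time_s: 14.05
position: [0.5025, -0.1034, 0.1553]
tool_rot: [[-1.0, 0.0, 0.0], [0.0, 1.0, -0.0], [-0.0, -0.0, -1.0]]
ft_force: [0.3, -0.5, -1.9]
grip_width: 0.0526
gripper_force: 43.4
```

Emit:
jog_arm:
  hand: [0.045,0.045,0.045,0.045,0.045]
  travel:
    - [0.0236,0.0453,0]
    - [0.0236,0.0453,0]
    - [0.0236,0.0453,0]
    - [0.0236,0.0453,0]
    - [0.0236,0.0453,0]
  yaw: [0,0,0,0,0]

```text
time_s: 14.68
position: [0.6204, 0.1234, 0.1549]
tool_rot: [[-1.0, -0.0, -0.001], [-0.0, 1.0, -0.0], [0.001, -0.0, -1.0]]
ft_force: [1.1, -0.4, -1.1]
grip_width: 0.0525
gripper_force: 43.4
```

Emit:
jog_arm:
  hand: [0.045,0.045,0.045,0.045,0.045]
  travel:
    - [0,0,-0.03]
    - [0,0,-0.03]
    - [0,0,0]
    - [0,0,0]
    - [0,0,0]
  yaw: [0,0,0,0,0]

```text
time_s: 15.3
position: [0.6205, 0.1216, 0.0968]
tool_rot: [[-1.0, 0.0, 0.002], [0.0, 1.0, -0.0], [-0.002, -0.0, -1.0]]
ft_force: [-0.2, -0.5, -1.8]
grip_width: 0.0523
gripper_force: 43.3
```

Run:
```python
from h import *
im=env.get_image("top")[:,:,::-1]; sc=env.get_image("scene")[:,:,::-1]
cv2.imwrite("pics/p3.png",np.vstack([cv2.resize(im[160:280,140:460],None,fx=2,fy=2),cv2.resize(sc[190:340,260:580],None,fx=2,fy=2)]))
```

```text
(no output)
```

View pics/p3.png

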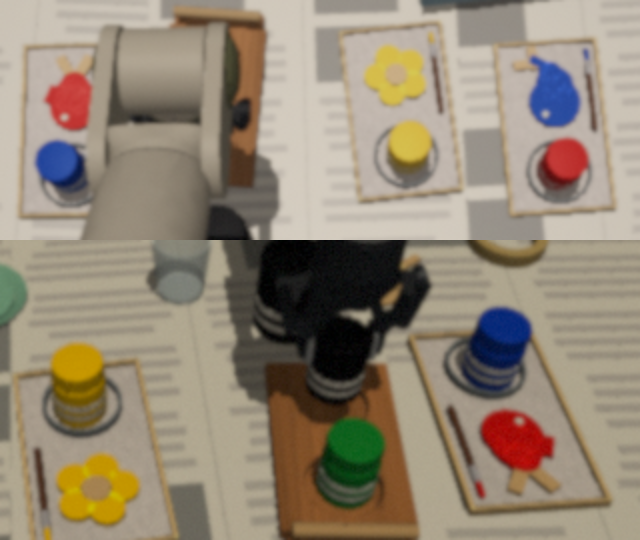

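Black hangs upright over the well at (340,375) in the scene part. I lower and release it.

Emit:
jog_arm:
  hand: [0.045,0.045,0.045,0.045,0.045]
  travel:
    - [0,0,-0.02]
    - [0,0,-0.012]
    - [0,0,-0.006]
    - [0,0,-0.001]
    - [0,0,-0.001]
  yaw: [0,0,0,0,0]

```text
time_s: 16.02
position: [0.6201, 0.1216, 0.0576]
tool_rot: [[-1.0, 0.0, 0.002], [0.0, 1.0, -0.0], [-0.002, -0.0, -1.0]]
ft_force: [-7.6, -0.3, 18.0]
grip_width: 0.0528
gripper_force: 45.0
```

Emit:
jog_arm:
  hand: [0.045,0.057,0.065,0.085,0.085]
  travel:
    - [0,0,0]
    - [0,0,0]
    - [0,0,0]
    - [0,0,0]
    - [0,0,0.04]
  yaw: [0,0,0,0,0]

```text
time_s: 16.65
position: [0.6185, 0.1216, 0.093]
tool_rot: [[-1.0, 0.0, -0.006], [0.0, 1.0, -0.0], [0.006, -0.0, -1.0]]
ft_force: [0.6, 0.1, -0.0]
grip_width: 0.0851
gripper_force: 0.0
```

Emit:
jog_arm:
  hand: [0.085,0.085,0.085,0.085,0.085]
  travel:
    - [0,0,0.055]
    - [0,0,0.05]
    - [-0.005,-0.0546,0]
    - [-0.005,-0.0546,0]
    - [-0.005,-0.0546,0]
  yaw: [0,0,0,0,0]

```text
time_s: 17.27
position: [0.6046, -0.0437, 0.2004]
tool_rot: [[-1.0, -0.0, 0.0], [-0.0, 1.0, -0.0], [-0.0, -0.0, -1.0]]
ft_force: [1.0, -0.3, 0.8]
grip_width: 0.0849
gripper_force: 0.0
```

Emit:
jog_arm:
  hand: [0.085,0.085,0.085,0.085,0.085]
  travel:
    - [-0.005,-0.0546,0]
    - [-0.005,-0.0546,0]
    - [-0.006,-0.0546,0]
    - [-0.006,-0.0546,0]
    - [-0.006,-0.0546,0]
  yaw: [0,0,0,0,0]

```text
time_s: 17.9
position: [0.5765, -0.3169, 0.2002]
tool_rot: [[-1.0, 0.0, 0.0], [0.0, 1.0, 0.0], [-0.0, 0.0, -1.0]]
ft_force: [0.1, 0.1, 0.1]
grip_width: 0.0849
gripper_force: 0.0
```

Run:
```python
from h import *
im=env.get_image("top")[:,:,::-1]; sc=env.get_image("scene")[:,:,::-1]
cv2.imwrite("pics/p4.png",np.vstack([cv2.resize(im[160:280,140:460],None,fx=2,fy=2),cv2.resize(sc[190:340,160:560],None,fx=1.6,fy=1.6)]))
print(env.observe()["position"])
```

```text
[ 0.57559335 -0.32026144  0.19941867]
```

View pics/p4.png

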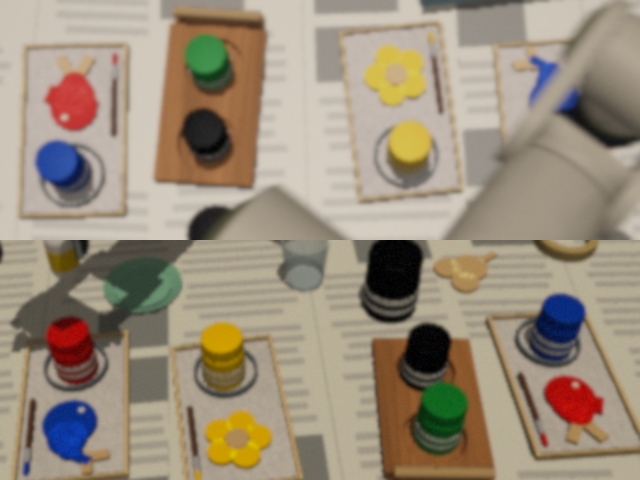

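Black stands upright in the near well at (206,131), and green is unmoved. Next, red goes to the saucer.

Emit:
jog_arm:
  hand: [0.085,0.085,0.085,0.085,0.085]
  travel:
    - [0,0,-0.045]
    - [0,0,-0.045]
    - [0,0,-0.035]
    - [0,0,-0.015]
    - [0,0,-0.004]
  yaw: [0,0,0,0,0]

```text
time_s: 18.62
position: [0.5771, -0.3148, 0.0563]
tool_rot: [[-1.0, -0.0, -0.0], [-0.0, 1.0, 0.0], [0.0, 0.0, -1.0]]
ft_force: [0.6, 0.2, -0.3]
grip_width: 0.0846
gripper_force: 0.0
```

Emit:
jog_arm:
  hand: [0.07,0.055,0.045,0.045,0.045]
  travel:
    - [0,0,0]
    - [0,0,0]
    - [0,0,0]
    - [0,0,0]
    - [0,0,0]
  yaw: [0,0,0,0,0]

```text
time_s: 19.25
position: [0.5775, -0.3155, 0.058]
tool_rot: [[-1.0, 0.0, 0.002], [0.0, 1.0, -0.002], [-0.002, -0.002, -1.0]]
ft_force: [-0.6, -0.0, 6.4]
grip_width: 0.0529
gripper_force: 42.3
```

Emit:
jog_arm:
  hand: [0.045,0.045,0.045,0.045,0.045]
  travel:
    - [0,0,0.03]
    - [0,0,0.05]
    - [-0.035,0.018,0]
    - [-0.045,0.023,0]
    - [-0.045,0.023,0]
  yaw: [0,0,0,0,0]

```text
time_s: 19.88
position: [0.4505, -0.2503, 0.1367]
tool_rot: [[-1.0, 0.0, 0.001], [0.0, 1.0, -0.001], [-0.001, -0.001, -1.0]]
ft_force: [-0.3, -0.7, -0.5]
grip_width: 0.0529
gripper_force: 42.3
```

Emit:
jog_arm:
  hand: [0.045,0.045,0.045,0.045,0.045]
  travel:
    - [-0.021,0.01,0]
    - [0,0,-0.03]
    - [0,0,-0.03]
    - [0,0,-0.015]
    - [0,0,-0.005]
  yaw: [0,0,0,0,0]

```text
time_s: 20.5
position: [0.4307, -0.241, 0.0559]
tool_rot: [[-1.0, 0.0, -0.001], [0.0, 1.0, 0.001], [0.001, 0.001, -1.0]]
ft_force: [-4.5, 3.3, 18.0]
grip_width: 0.0525
gripper_force: 44.6
```

Emit:
jog_arm:
  hand: [0.045,0.045,0.057,0.065,0.085]
  travel:
    - [0,0,-0.002]
    - [0,0,0]
    - [0,0,0]
    - [0,0,0]
    - [0,0,0]
  yaw: [0,0,0,0,0]

```text
time_s: 21.12
position: [0.431, -0.2412, 0.0545]
tool_rot: [[-1.0, 0.0, 0.0], [0.0, 1.0, -0.0], [-0.0, -0.0, -1.0]]
ft_force: [0.3, 0.7, 0.0]
grip_width: 0.0811
gripper_force: 0.0
```

Emit:
jog_arm:
  hand: [0.085,0.085,0.085,0.085,0.085]
  travel:
    - [0,0,0.045]
    - [0,0,0.05]
    - [0,0,0.05]
    - [0.0152,0.0529,0]
    - [0.0152,0.0529,0]
  yaw: [0,0,0,0,0]

```text
time_s: 21.75
position: [0.4616, -0.1344, 0.1999]
tool_rot: [[-1.0, 0.002, 0.001], [0.002, 1.0, -0.001], [-0.001, -0.001, -1.0]]
ft_force: [0.3, 0.2, -0.2]
grip_width: 0.0853
gripper_force: 0.0
```

Emit:
jog_arm:
  hand: [0.085,0.085,0.085,0.085,0.085]
  travel:
    - [0.0152,0.0529,0]
    - [0.0152,0.0529,0]
    - [0.0152,0.0529,0]
    - [0.0152,0.0529,0]
    - [0.0152,0.0529,0]
  yaw: [0,0,0,0,0]

```text
time_s: 22.38
position: [0.5376, 0.131, 0.1993]
tool_rot: [[-1.0, 0.0, 0.0], [0.0, 1.0, -0.0], [-0.0, -0.0, -1.0]]
ft_force: [0.4, -1.3, -0.3]
grip_width: 0.085
gripper_force: 0.0
```

Emit:
jog_arm:
  hand: [0.085,0.085,0.085,0.085,0.085]
  travel:
    - [0.0152,0.0529,0]
    - [0.0152,0.0529,0]
    - [0.0152,0.0529,0]
    - [0,0,-0.04]
    - [0,0,-0.03]
  yaw: [0,0,0,0,0]

```text
time_s: 23.0
position: [0.5824, 0.2886, 0.1274]
tool_rot: [[-1.0, -0.001, -0.001], [-0.001, 1.0, -0.0], [0.001, -0.0, -1.0]]
ft_force: [0.9, -0.2, -0.4]
grip_width: 0.085
gripper_force: 0.0
```

Emit:
jog_arm:
  hand: [0.085,0.085,0.085,0.085,0.07]
  travel:
    - [0,0,-0.035]
    - [0,0,-0.025]
    - [0,0,-0.012]
    - [0,0,0]
    - [0,0,0]
  yaw: [0,0,0,0,0]

```text
time_s: 23.62
position: [0.5835, 0.2881, 0.0585]
tool_rot: [[-1.0, 0.0, 0.002], [0.0, 1.0, 0.001], [-0.002, 0.001, -1.0]]
ft_force: [-0.5, 2.4, 2.0]
grip_width: 0.0704
gripper_force: 1.1
```

Emit:
jog_arm:
  hand: [0.055,0.045,0.045,0.045,0.045]
  travel:
    - [0,0,0]
    - [0,0,0]
    - [0,0,0]
    - [0,0,0]
    - [0,0,0]
  yaw: [0,0,0,0,0]

```text
time_s: 24.25
position: [0.5834, 0.2882, 0.0588]
tool_rot: [[-1.0, 0.0, 0.002], [0.0, 1.0, 0.001], [-0.002, 0.001, -1.0]]
ft_force: [-1.0, 1.6, 5.3]
grip_width: 0.0525
gripper_force: 41.9
```

Emit:
jog_arm:
  hand: [0.045,0.045,0.045,0.045,0.045]
  travel:
    - [0,0,0.03]
    - [0,0,0.04]
    - [0,0,0.04]
    - [0,-0.035,0]
    - [0,-0.053,0]
  yaw: [0,0,0,0,0]

```text
time_s: 24.88
position: [0.5826, 0.1997, 0.1679]
tool_rot: [[-1.0, -0.002, 0.001], [-0.002, 1.0, 0.0], [-0.001, 0.0, -1.0]]
ft_force: [1.1, -0.6, -2.1]
grip_width: 0.0526
gripper_force: 42.6
```

Emit:
jog_arm:
  hand: [0.045,0.045,0.045,0.045,0.045]
  travel:
    - [0,-0.052,0]
    - [0,-0.052,0]
    - [0,-0.052,0]
    - [0,-0.052,0]
    - [0,-0.052,0]
  yaw: [0,0,0,0,0]

```text
time_s: 25.5
position: [0.5826, -0.0618, 0.1677]
tool_rot: [[-1.0, 0.0, 0.0], [0.0, 1.0, -0.0], [-0.0, -0.0, -1.0]]
ft_force: [0.2, 0.3, -1.5]
grip_width: 0.0526
gripper_force: 42.6
```

Emit:
jog_arm:
  hand: [0.045,0.045,0.045,0.045,0.045]
  travel:
    - [-0.001,-0.052,0]
    - [-0.001,-0.052,0]
    - [-0.001,-0.052,0]
    - [-0.001,-0.052,0]
    - [0,-0.052,0]
  yaw: [0,0,0,0,0]

```text
time_s: 26.12
position: [0.5785, -0.3218, 0.1676]
tool_rot: [[-1.0, 0.0, -0.0], [0.0, 1.0, -0.0], [0.0, -0.0, -1.0]]
ft_force: [1.8, 0.7, -1.4]
grip_width: 0.0531
gripper_force: 42.6
```

Emit:
jog_arm:
  hand: [0.045,0.045,0.045,0.045,0.045]
  travel:
    - [0,0,0]
    - [0,0,-0.035]
    - [0,0,-0.035]
    - [0,0,0]
    - [0,0,0]
  yaw: [0,0,0,0,0]

```text
time_s: 26.75
position: [0.5795, -0.3202, 0.099]
tool_rot: [[-1.0, -0.0, 0.002], [-0.0, 1.0, -0.001], [-0.002, -0.001, -1.0]]
ft_force: [0.5, 0.5, -0.6]
grip_width: 0.0529
gripper_force: 42.6
```

Run:
```python
from h import *
im=env.get_image("top")[:,:,::-1]; sc=env.get_image("scene")[:,:,::-1]
cv2.imwrite("pics/p5.png",np.vstack([cv2.resize(im[160:280,140:460],None,fx=2,fy=2),cv2.resize(sc[190:340,120:520],None,fx=1.6,fy=1.6)]))
print(env.observe()["position"])
print("ringR",ray("top",140+73.5/2,160+173.5/2,.016))
```

```text
[ 0.57956445 -0.3203617   0.09932955]
ringR [0.58254351 0.28771476 0.016     ]
```

View pics/p5.png

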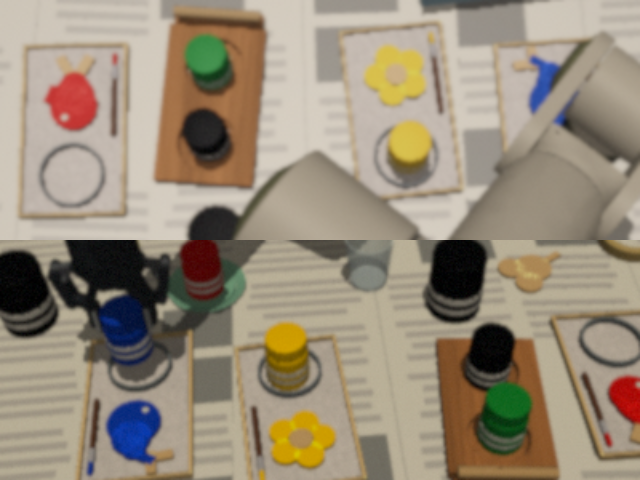

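Blue is held upright over the whale ring. The fish ring is empty, with its centre at (73,174). I lower blue.

Emit:
jog_arm:
  hand: [0.045,0.045,0.045,0.045,0.045]
  travel:
    - [0,0,-0.02]
    - [0,0,-0.012]
    - [0,0,-0.006]
    - [0,0,-0.002]
    - [0,0,-0.001]
  yaw: [0,0,0,0,0]

```text
time_s: 27.48
position: [0.5791, -0.3202, 0.0588]
tool_rot: [[-1.0, 0.0, 0.001], [0.0, 1.0, -0.001], [-0.001, -0.001, -1.0]]
ft_force: [-7.5, 4.7, 16.9]
grip_width: 0.0526
gripper_force: 44.3
```

Emit:
jog_arm:
  hand: [0.045,0.057,0.065,0.085,0.085]
  travel:
    - [0,0,0]
    - [0,0,0]
    - [0,0,0]
    - [0,0,0]
    - [0,0,0.04]
  yaw: [0,0,0,0,0]

```text
time_s: 28.1
position: [0.5778, -0.3193, 0.0938]
tool_rot: [[-1.0, 0.0, -0.005], [0.0, 1.0, 0.004], [0.005, 0.004, -1.0]]
ft_force: [0.3, 0.1, 1.0]
grip_width: 0.085
gripper_force: 0.0
```

Emit:
jog_arm:
  hand: [0.085,0.085,0.085,0.085,0.085]
  travel:
    - [0,0,0.055]
    - [0,0,0.05]
    - [-0.05,0.027,0]
    - [-0.05,0.026,0]
    - [-0.048,0.026,0]
  yaw: [0,0,0,0,0]

```text
time_s: 28.72
position: [0.4293, -0.2402, 0.2013]
tool_rot: [[-1.0, 0.0, 0.0], [0.0, 1.0, -0.0], [-0.0, -0.0, -1.0]]
ft_force: [-0.0, -0.8, 0.0]
grip_width: 0.0849
gripper_force: 0.0
```

Emit:
jog_arm:
  hand: [0.085,0.085,0.085,0.085,0.085]
  travel:
    - [0,0,-0.045]
    - [0,0,-0.045]
    - [0,0,-0.035]
    - [0,0,-0.018]
    - [0,0,-0.003]
  yaw: [0,0,0,0,0]

```text
time_s: 29.35
position: [0.4306, -0.2409, 0.0545]
tool_rot: [[-1.0, 0.0, -0.001], [0.0, 1.0, 0.001], [0.001, 0.001, -1.0]]
ft_force: [0.1, -0.2, 0.1]
grip_width: 0.0848
gripper_force: 0.0
```

Emit:
jog_arm:
  hand: [0.07,0.055,0.045,0.045,0.045]
  travel:
    - [0,0,0]
    - [0,0,0]
    - [0,0,0]
    - [0,0,0]
    - [0,0,0]
  yaw: [0,0,0,0,0]

```text
time_s: 29.98
position: [0.4312, -0.2414, 0.0565]
tool_rot: [[-1.0, 0.0, 0.001], [0.0, 1.0, -0.001], [-0.001, -0.001, -1.0]]
ft_force: [-0.9, 0.6, 5.7]
grip_width: 0.0526
gripper_force: 41.4
```

Emit:
jog_arm:
  hand: [0.045,0.045,0.045,0.045,0.045]
  travel:
    - [0,0,0.04]
    - [0,0,0.055]
    - [0,0,0.05]
    - [0.0152,0.0529,0]
    - [0.0152,0.0529,0]
  yaw: [0,0,0,0,0]

```text
time_s: 30.6
position: [0.4615, -0.1344, 0.2014]
tool_rot: [[-1.0, 0.002, 0.002], [0.002, 1.0, -0.001], [-0.002, -0.001, -1.0]]
ft_force: [1.0, 0.1, -0.3]
grip_width: 0.0527
gripper_force: 42.9
```

Emit:
jog_arm:
  hand: [0.045,0.045,0.045,0.045,0.045]
  travel:
    - [0.0152,0.0529,0]
    - [0.0152,0.0529,0]
    - [0.0152,0.0529,0]
    - [0.0152,0.0529,0]
    - [0.0152,0.0529,0]
  yaw: [0,0,0,0,0]

```text
time_s: 31.22
position: [0.5375, 0.1311, 0.201]
tool_rot: [[-1.0, 0.0, 0.001], [0.0, 1.0, -0.0], [-0.001, -0.0, -1.0]]
ft_force: [0.6, -0.2, -1.2]
grip_width: 0.0525
gripper_force: 42.9
```

Emit:
jog_arm:
  hand: [0.045,0.045,0.045,0.045,0.045]
  travel:
    - [0.0152,0.0529,0]
    - [0.0152,0.0529,0]
    - [0.0152,0.0529,0]
    - [0,0,-0.04]
    - [0,0,-0.04]
  yaw: [0,0,0,0,0]

```text
time_s: 31.85
position: [0.5827, 0.2887, 0.1197]
tool_rot: [[-1.0, -0.001, 0.001], [-0.001, 1.0, 0.0], [-0.001, 0.0, -1.0]]
ft_force: [-0.4, 0.1, -1.2]
grip_width: 0.053
gripper_force: 42.9
```

Emit:
jog_arm:
  hand: [0.045,0.045,0.045,0.045,0.045]
  travel:
    - [0,0,-0.03]
    - [0,0,0]
    - [0,0,0]
    - [0,0,0]
    - [0,0,0]
  yaw: [0,0,0,0,0]

```text
time_s: 32.48
position: [0.5832, 0.2879, 0.0914]
tool_rot: [[-1.0, 0.0, 0.002], [0.0, 1.0, 0.0], [-0.002, 0.0, -1.0]]
ft_force: [0.6, -0.1, -1.3]
grip_width: 0.0525
gripper_force: 42.8
```

Target height is about 0.058.

Emit:
jog_arm:
  hand: [0.045,0.045,0.045,0.045,0.045]
  travel:
    - [0,0,-0.015]
    - [0,0,-0.01]
    - [0,0,-0.005]
    - [0,0,-0.002]
    - [0,0,-0.001]
  yaw: [0,0,0,0,0]

```text
time_s: 33.1
position: [0.5827, 0.2878, 0.0586]
tool_rot: [[-1.0, 0.0, -0.0], [0.0, 1.0, -0.0], [0.0, -0.0, -1.0]]
ft_force: [-7.8, -3.5, 13.9]
grip_width: 0.0528
gripper_force: 43.9
```

Emit:
jog_arm:
  hand: [0.045,0.057,0.065,0.085,0.085]
  travel:
    - [0,0,-0.001]
    - [0,0,0]
    - [0,0,0]
    - [0,0,0]
    - [0,0,0.04]
  yaw: [0,0,0,0,0]

```text
time_s: 33.72
position: [0.5816, 0.2874, 0.0938]
tool_rot: [[-1.0, 0.0, -0.006], [0.0, 1.0, -0.002], [0.006, -0.002, -1.0]]
ft_force: [-0.0, -0.6, 0.9]
grip_width: 0.0851
gripper_force: 0.0
```

Emit:
jog_arm:
  hand: [0.085,0.085,0.085,0.085,0.085]
  travel:
    - [0,0,0.05]
    - [0,0,0.06]
    - [-0.05,0,0.02]
    - [-0.055,0,0.01]
    - [-0.055,0,0]
  yaw: [0,0,0,0,0]

```text
time_s: 34.35
position: [0.4215, 0.2878, 0.237]
tool_rot: [[-1.0, 0.001, 0.002], [0.001, 1.0, 0.001], [-0.002, 0.001, -1.0]]
ft_force: [0.8, -0.3, -0.1]
grip_width: 0.085
gripper_force: 0.0
```

Emit:
jog_arm:
  hand: [0.085,0.085,0.085,0.085,0.085]
  travel:
    - [-0.055,0.02,0]
    - [-0.05,0.03,0]
    - [-0.05,0.03,0]
    - [0,0,0]
    - [0,0,0]
  yaw: [0,0,0,0,0]

```text
time_s: 34.98
position: [0.2682, 0.3679, 0.2364]
tool_rot: [[-1.0, -0.0, 0.0], [-0.0, 1.0, -0.0], [-0.0, -0.0, -1.0]]
ft_force: [0.4, -0.3, 0.3]
grip_width: 0.0852
gripper_force: 0.0
```

Run:
```python
from h import *
im=env.get_image("top")[:,:,::-1].copy(); sc=env.get_image("scene")[:,:,::-1]
cv2.imwrite("pics/p6.png",np.vstack([cv2.resize(im[160:280,140:460],None,fx=2.5,fy=2.5),cv2.resize(sc[215:335,160:560],None,fx=2,fy=2)]))
H,S,V=cv2.split(cv2.cvtColor(im,cv2.COLOR_BGR2HSV))
M={"red":((H<8)|(H>172))&(S>150)&(V>60),"yellow":(H>18)&(H<34)&(S>130)&(V>130),"blue":(H>105)&(H<125)&(S>150)&(V>40),"green":(H>45)&(H<90)&(S>100)&(V>30),"black":(V<45)}
for k,m in M.items():
    n,l,st,ce=cv2.connectedComponentsWithStats(m.astype(np.uint8))
    for i in range(1,n):
        x,y,w,h,a=st[i]
        if a>150 and 140<x<450 and 170<y<260: print(k,st[i],"z.08",ray("top",*ce[i],.08).round(3))
```

```text
red [163 197  25  28 461] z.08 [0.659 0.276 0.08 ]
red [162 231  24  23 400] z.08 [0.582 0.28  0.08 ]
yellow [323 183  29  29 512] z.08 [ 0.686 -0.114  0.08 ]
yellow [334 221  22  21 338] z.08 [ 0.603 -0.129  0.08 ]
blue [406 190  23  32 495] z.08 [ 0.659 -0.305  0.08 ]
blue [413 229  22  22 355] z.08 [ 0.578 -0.318  0.08 ]
green [233 178  21  23 387] z.08 [0.711 0.115 0.08 ]
black [232 215  22  23 376] z.08 [0.617 0.116 0.08 ]
```

View pics/p6.png

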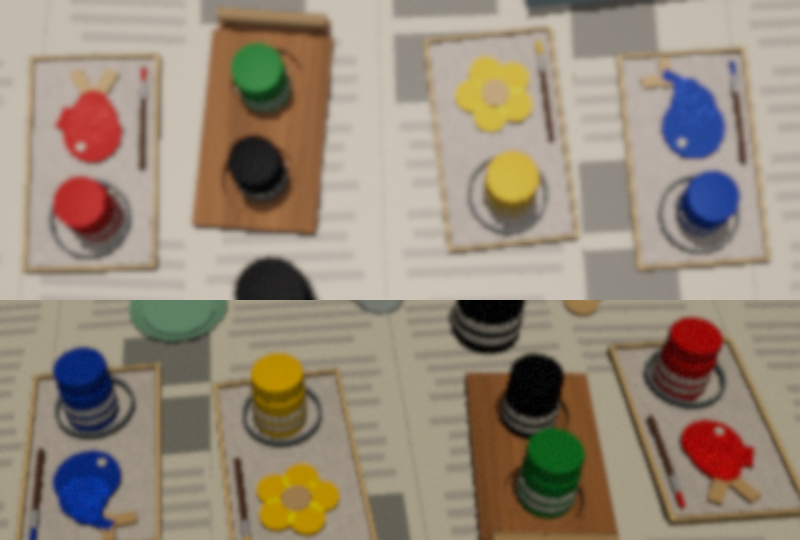

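All four pots are upright in their rings or well: caps at red (83,204), black (256,165), yellow (512,180) and blue (711,199). Each placing height matches its picking height allowing for the floors, so all are seated. Green at (259,70) has not moved and the arm is clear.

```bash
python3 -c "
from rig import env
print(env.close_job())"
```

```text
the job is handed in; nothing more can be done
None
```

I moved the red, yellow and blue pots into the fish, flower and whale rings and the black pot into the carrier's nearer well; green stayed put, and I handed the job in at about 35 s (no verdict came back).

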